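# Invert a rinsed steel beaker onto its drying post at a goldsmith's bench

## Task

A rinsed steel beaker lies on its side in the wooden V-block on the goldsmith's bench. Turn it mouth down, fit it over the bare drying post and lower it gently until its rim rests fully on the post's metal foot, then let go and move the gripper away. Leave the beaker already drying on the other post, and the tools and dishes on the bench, where they are.

Things in the scene. Friction and masses are not known exactly. Their poses are not given: they have to be found in the camera images.
- beaker: Plain steel cylinder, 80 mm high, 50 mm outer and 45 mm inner diameter, solid 4 mm base, about 0.16 kg. Origin at the centre of its base (outside); its z axis runs from base to open mouth. At the start it lies level in the V-block (z axis horizontal, axis 52 mm above the bench) with the mouth towards the robot's left (+y, within about 35 degrees).
- beaker_rim (a point): Centre of that beaker's mouth, 80 mm from its origin along its z axis.
- vblock: Wooden V-block fixed to the bench, 60 mm long (x), 44 mm wide (y), 35 mm high at its edges, with an open V groove (120 degrees) along x. Narrower than the beaker, which overhangs it 10 mm at each end and 3 mm at each side. Origin at the centre of its underside; the beaker's mouth points along its x axis.
- post: Bare drying post: metal foot fixed to the bench, 84 mm diameter, 14 mm thick, slotted along its own x axis; in the slot stands a dark wooden peg, 42 mm diameter, 55 mm tall above the foot, with a flat top 69 mm above the bench. The peg stands up to 6 mm off the foot's centre along x, either way, not measured. The beaker clears the peg by 1.5 mm all round. Origin: centre of the foot's underside.
- post_seat (a point): Centre of the foot's top face, 14 mm above the bench; the peg is not exactly here but up to 6 mm away along the foot's x axis. The peg slides in its slot only if pushed with more than about 8 N.
- post2: Second drying post, like the bare one (peg at the centre), but carrying the other beaker. Leave alone.
- beaker2: The same kind of beaker, loose, already mouth down on the second post: its base is 94 mm above the bench. Origin at the centre of its base; leave alone.
- tin: Round brass tin, 60 mm diameter, 32 mm high, loose; origin under its centre. Leave alone.
- hammer: Bench hammer lying on the bench, 220 mm long, loose. Leave alone.
- file: Wooden-handled scraper lying on the bench, 200 mm long, loose. Leave alone.
- dish: Small white bowl, 80 mm diameter, 25 mm high, loose; origin under its centre. Leave alone.
- pestle: Dark steel doming punch standing on its wide end, 44 mm diameter, 75 mm high, loose; origin under its centre. Leave alone.

How it is judged (in metres and radians):
At the end, for the whole second after the job is handed in: The beaker stands mouth down over the bare post's peg with its rim on the foot (rim within 4 mm of the foot's height and 10 mm of its centre), base straight up, at rest. The other beaker is within 20 mm and the tin, hammer, scraper, bowl and punch are within 40 mm of where they began (horizontal distance between beaker_rim and post_seat below 0.01 m and z of beaker_rim in the frame of post between 0.01 and 0.018 m and z of beaker in the frame of post above 0.088 m and linear speed of beaker below 0.02 m/s and distance of beaker2 from where it was at the start of the episode below 0.02 m and distance of each of tin, hammer, file, dish, pestle from where it was at the start of the episode below 0.04 m); the robot touches nothing.
It fails at once if the beaker is dropped down over the peg instead of lowered (faster than 0.4 m/s, a fall of more than about 8 mm) (horizontal distance between beaker_rim and post_seat below 0.02 m and z of beaker_rim in the frame of post below 0.066 m and linear speed of beaker above 0.4 m/s).
It fails at once if the beaker is banged or pressed hard (over 45 N) against the post (contact force between beaker and post above 45 N).
It fails at once if the beaker already drying on the other post is moved by more than 20 mm (distance of beaker2 from where it was at the start of the episode above 0.02 m).
It fails at once if a bystander is moved by more than 40 mm (distance of any of tin, hammer, file, dish, pestle from where it was at the start of the episode above 0.04 m).
It also fails if it takes over 67 s, if anything falls off the work surface, if the arm or the gripper's body presses on something with over 40 N, if the wrist force passes 120 N, or if a joint passes its speed limit or range.

## Robot

A 6-joint arm with a two-finger parallel gripper is mounted at the origin on the work surface. World frame = base frame: x ahead of the robot, y to its left, z up, the work surface at z = 0. Lengths are in m, angles in degrees, forces in N, time in s.
With the tool pointing down it reaches from about 0.35 to 0.875 m from the base axis. Payload 4.2 kg.
Tool frame: the origin (TCP) lies midway between the tips of the shut fingers; the grasp point (between the pads) lies 19 mm behind it; z points along the fingers, y is the line along which they close (so a half turn about z gives the same grasp; the last joint's range is limited). The gripper opens to 87 mm and grips with 3 to 60 N. Pads are 19 mm wide; open, the fingers measure 117 mm over their backs; the gripper's body (75 mm by 190 mm) begins 51 mm behind the grasp point.
Start: joints at [78.759, 22.042, 0.453, 0, -68.411, -14.817], TCP at [0.275, 0.561, 0.223] pointing down, gripper open.
Joint ranges: [-179.83, 179.83], [-69.29, 118.12], [-61.27, 80.66], [-181.25, 117.63], [-171.15, -9.14], [-177.46, 177.46]. Speed limits (degrees/s): [159.86, 159.86, 180, 180, 180, 180].

## Interface

Orientations are given as a 3x3 rotation matrix whose columns are the frame's x, y, z axes.
In Python, from station import r gives the robot as it stands.
- The arm moves only by the shell command python3 steer.py 'ROWS'. ROWS is a JSON list of rows, 1 to 8 of them, each of 7 numbers: the opening from 0.0 (shut) to 1.0 (fully open), then dx, dy, dz in m, then a rotation vector rx, ry, rz in degrees; each row is the pose to reach, as a shift and turn from the pose commanded when the command began, along the tool's axes at that moment; what a row does not reach only later rows make up. A row lasts 1/10 s, in which the tool goes at most 0.05 m and 8.59 degrees, less where a joint would pass 70% of its speed; a pose out of reach is approached as far as the arm can. The fingers move at their own pace and stop on an object; the grip force is fixed at half the most. Time passes only in rows, so rows that do not move let the fingers close. It prints the time, the measured TCP pose, the force, the opening and the grip force at its end.
- r.sense(): the state, without advancing time (a new reading comes with each control period).
- r.capture(name): name is "side" or "top" or "wrist"; returns a dict with "pixels" (480x640x3 uint8, red, green, blue), "z_map" (480x640 float32, m along the optical axis (not along the pixel's ray), 0 where there is no reading), "K" (3x3 intrinsics, pixels), "world_from_camera" (4x4, takes a point from camera to world coordinates). Camera axes: x right, y up, looking along -z (the intrinsics and any distortion apply to the point x, -y, -z); pixel columns grow to the right and rows downward; lengths in m; the calibration is good to about 2 mm. A picture is of the moment at which its call begins.
- r.finish_job(): hands the job in; it is judged then, once.
The state is a dict: "time_s": time; "joints": joint angles; "joint_velocities": joint speeds; "effort": joint torques, N m; "tcp_pos": TCP position; "ee_rot": TCP orientation; "wrist_force": force on the tool from outside, world axes, zero at the start; "moment": the same for the moment, N m; "gripper_width": opening from 0.0 (shut) to 1.0 (fully open); "gripper_force": force on a finger pad.
Only numpy, scipy, OpenCV 4.12 (cv2) and the standard library are available. Lean on these libraries where they do the work, as an engineer would, in place of code of your own. Each camera call takes 0.05 s, during which the arm holds its last target. There are 200 camera calls.

## Working session

There is one attempt and no reset: what is moved stays moved. The work goes in short steps, Python scripts to look and compute and a shell command to move; the robot and the scene stay as the last step left them, time stands still between calls to the robot, and variables do not carry over. Pictures are saved under pics/ and viewed, at most 10 in all, crops included, and the job is handed in when it is done.

```bash
ls; mkdir -p pics; python3 - <<'E'
from station import r
import cv2,numpy as np
s=r.sense();print({k:np.round(v,3).tolist() for k,v in s.items()})
for n in ("top","side"):
    c=r.capture(n);np.savez("%s0.npz"%n,**c);cv2.imwrite("pics/%s0.png"%n,c["pixels"][:,:,::-1])
    print(n,c["K"].tolist(),c["world_from_camera"].round(4).tolist(),(c["z_map"]>0).mean())
E
```

```text
pics
station.py
steer.py
{'time_s': 0.0, 'joints': [78.758, 22.088, 0.377, -0.03, -68.411, -14.816], 'joint_velocities': [-0.037, -0.093, 0.007, -0.066, 0.154, -0.001], 'effort': [0.001, -39.066, 18.741, 4.22, 0.011, -0.0], 'tcp_pos': [0.274, 0.561, 0.221], 'ee_rot': [[0.898, -0.439, -0.001], [-0.439, -0.898, -0.002], [0.0, 0.002, -1.0]], 'wrist_force': [0.49, -0.288, -0.336], 'moment': [0.014, -0.031, -0.021], 'gripper_force': 0.0, 'gripper_width': 1.001}
top [[512.5508116146951, 0.0, 321.9258815607867], [0.0, 512.5508116146951, 233.390784884406], [0.0, 0.0, 1.0]] [[-0.0257, 0.9967, -0.0765, 0.5113], [-0.9995, -0.027, -0.0164, -0.008], [-0.0184, 0.076, 0.9969, 0.9496], [0.0, 0.0, 0.0, 1.0]] 0.9959212239583334
side [[453.53653258059427, 0.0, 315.4963078892917], [0.0, 453.53653258059427, 243.5800519067895], [0.0, 0.0, 1.0]] [[0.8467, 0.2693, -0.4588, 0.2158], [-0.5317, 0.4, -0.7465, -0.5853], [-0.0175, 0.8761, 0.4818, 0.4689], [0.0, 0.0, 0.0, 1.0]] 0.996181640625
```

View pics/top0.png

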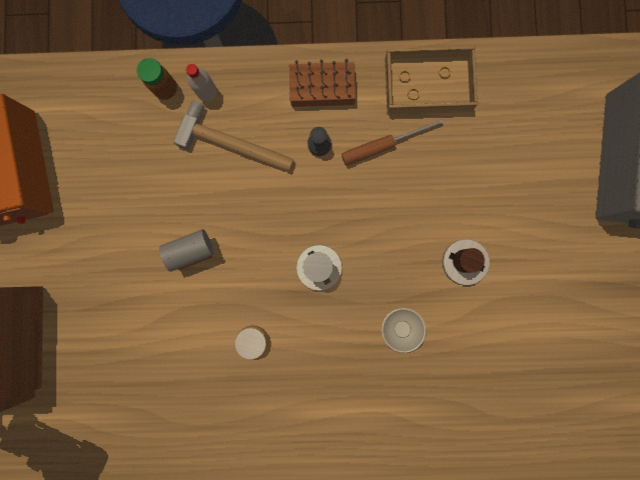

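View pics/side0.png

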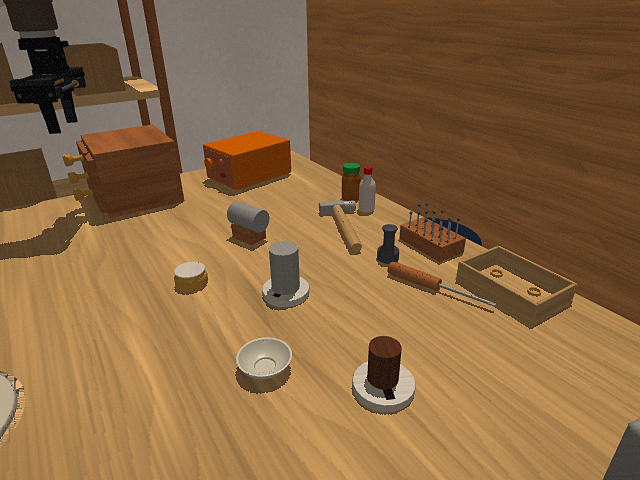

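```bash
python3 - <<'E'
import numpy as np
for n in("top","side"):
    c=dict(np.load(n+"0.npz"));print(n,c["z_map"][::60,::80].round(3))
E
```

```text
top [[1.783 1.78  1.248 1.281 1.754 1.765 1.758 1.758]
 [0.989 0.984 0.982 0.978 0.898 0.968 0.972 0.969]
 [0.871 0.973 0.976 0.975 0.97  0.965 0.962 0.958]
 [0.863 0.968 0.966 0.962 0.959 0.959 0.953 0.   ]
 [0.961 0.959 0.955 0.955 0.949 0.951 0.945 0.941]
 [0.832 0.951 0.948 0.945 0.941 0.94  0.937 0.937]
 [0.825 0.942 0.941 0.937 0.933 0.931 0.93  0.925]
 [0.938 0.931 0.931 0.931 0.926 0.925 0.921 0.917]]
side [[1.044 1.763 1.904 2.07  2.142 1.725 1.439 1.237]
 [1.411 1.507 1.576 2.186 2.274 1.814 1.495 1.286]
 [1.79  1.919 2.111 2.3   2.423 0.    1.57  1.331]
 [1.535 1.924 1.133 0.    1.308 1.995 1.628 1.382]
 [1.011 1.006 1.    0.99  0.988 0.981 1.495 1.434]
 [0.813 0.805 0.801 0.798 0.794 0.79  0.763 0.745]
 [0.676 0.671 0.67  0.637 0.665 0.659 0.657 0.654]
 [0.564 0.577 0.574 0.573 0.569 0.568 0.569 0.564]]
```
Top picture: image columns: right = -y; rows down = ... camera y up -> world x. So up in image = +x. Left = +y. Beaker at (187,250), post2 with beaker2 at (319,268), bare post (466,262), peg at (470,261), tin (251,343), bowl (404,330).

Top view: beaker at about (187,250) with the mouth to the left, bare post foot at (466,262) with its peg top at (470,261), and slot ends at (452,256) and (484,270). The other beaker is at (319,268). The side view shows the same items: beaker (248,217), foot (384,386), peg top (384,347).

```bash
cat > h.py <<'E'
import numpy as np,cv2
from scipy.optimize import least_squares
def cloud(c):
    K,T,z=c["K"],c["world_from_camera"],c["z_map"]
    v,u=np.mgrid[:480,:640]
    P=np.stack([(u-K[0,2])/K[0,0]*z,-(v-K[1,2])/K[1,1]*z,-z],-1)@T[:3,:3].T+T[:3,3]
    P[z<=0]=np.nan
    return P
def ray(c,uv,h):
    K,T=c["K"],c["world_from_camera"];d=T[:3,:3]@[(uv[0]-K[0,2])/K[0,0],-(uv[1]-K[1,2])/K[1,1],-1]
    return T[:3,3]+d*(h-T[2,3])/d[2]
def circ(xy):
    f=lambda p:np.hypot(*(xy-p[:2]).T)-p[2]
    return least_squares(f,[*xy.mean(0),.04],loss="soft_l1",f_scale=.001).x
E
python3 - <<'E'
import numpy as np,cv2
from h import *
for n,bk,pt in(("top",(187,250),(466,262)),("side",(248,217),(384,370))):
    c=dict(np.load(n+"0.npz"));P=cloud(c)
    v,u=np.mgrid[:480,:640]
    near=lambda q,R:np.hypot(u-q[0],v-q[1])<R
    W=P[near(pt,50)];print(n,"table z",np.nanmedian(P[near(pt,80)&~near(pt,50)][:,2]))
    m=near(pt,50)
    z=P[...,2]
    for nm,lo,hi in(("foot",.008,.020),("pegtop",.06,.08)):
        mm=(m&(z>lo)&(z<hi)).astype(np.uint8)
        cs,_=cv2.findContours(mm,cv2.RETR_EXTERNAL,cv2.CHAIN_APPROX_NONE)
        k=max(cs,key=cv2.contourArea)[:,0]
        hz=np.nanmedian(z[mm>0])
        xy=np.array([ray(c,q,hz)[:2] for q in k])
        print(nm,"z",hz.round(4),"circle",circ(xy).round(4),"n",mm.sum(), "ell",cv2.fitEllipse(k))
    B=P[near(bk,45)&(z>.045)];ctr=B.mean(0);print("beaker",len(B),ctr.round(4),"ztop",np.percentile(B[:,2],[5,50,99]).round(4))
    def f(p): # cylinder level: y0,height,angle ; radius
        a=np.deg2rad(p[2]);nrm=np.array([-np.sin(a),np.cos(a)])
        return np.hypot((B[:,:2]-ctr[:2])@nrm-p[0],B[:,2]-p[1])-p[3]
    s=least_squares(f,[0,.052,110,.025],loss="soft_l1",f_scale=.002).x
    s2=least_squares(lambda p:f([*p,.025]),s[:3],loss="soft_l1",f_scale=.002).x
    for s in (s,[*s2,.025]):
        a=np.deg2rad(s[2]);ax=np.array([np.cos(a),np.sin(a)]);nn=np.array([-ax[1],ax[0]])
        t=(B[:,:2]-ctr[:2])@ax;pc=np.percentile(t,[1,99]);print(np.round(s,4),"t",pc.round(4),"ends",(ctr[:2]+nn*s[0]+ax*t.min()).round(4),(ctr[:2]+nn*s[0]+ax*t.max()).round(4))
E
```

```text
top table z 0.0009388186437597756
foot z 0.0146 circle [ 0.5245 -0.2513  0.0411] n 1054 ell ((465.38189697265625, 261.8056335449219), (45.03363037109375, 46.101234436035156), 117.46870422363281)
pegtop z 0.0698 circle [ 0.5263 -0.2463  0.0209] n 510 ell ((470.7840270996094, 260.0786437988281), (24.091176986694336, 25.22187614440918), 93.17704772949219)
beaker 1392 [0.5558 0.2431 0.0715] ztop [0.0573 0.0736 0.0802]
[-2.300000e-03  5.430000e-02  1.102176e+02  2.340000e-02] t [-0.0377  0.0413] ends [0.5711 0.2082] [0.5431 0.2844]
[-2.600000e-03  5.240000e-02  1.102263e+02  2.500000e-02] t [-0.0377  0.0413] ends [0.5714 0.2083] [0.5433 0.2845]
side table z -0.0003227040825851679
foot z 0.0136 circle [ 0.5197 -0.2561  0.0406] n 1700 ell ((383.5069274902344, 384.87548828125), (45.470436096191406, 61.2615966796875), 100.05655670166016)
pegtop z 0.0684 circle [ 0.5218 -0.251   0.0234] n 727 ell ((384.538818359375, 348.9982604980469), (26.488393783569336, 33.02140426635742), 99.8827896118164)
beaker 946 [0.5461 0.2081 0.0682] ztop [0.0471 0.0682 0.0949]
[-3.70000e-03  6.75000e-02  7.70046e+01  2.29000e-02] t [-0.2028  0.3194] ends [0.5031 0.0055] [0.6233 0.5266]
[-5.20000e-03  6.75000e-02  7.70717e+01  2.50000e-02] t [-0.2028  0.3194] ends [0.5048 0.0051] [0.6244 0.5263]
```

```bash
R='[1,0.20,0.08,0,0,0,22]'; S='[1,0.392,0.159,0,0,0,43.7]'; python3 steer.py '[[1,0.1,0.04,0,0,0,11],[1,0.1,0.04,0,0,0,11],[1,0.2,0.08,0,0,0,22],[1,0.2,0.08,0,0,0,22],[1,0.3,0.12,0,0,0,33],[1,0.3,0.12,0,0,0,33],[1,0.392,0.159,0,0,0,43.7],[1,0.392,0.159,0,0,0,43.7]]'
python3 steer.py '[[1,0,0,0,0,0,0],[1,0,0,0,0,0,0]]'
python3 - <<'E'
from station import r
import cv2,numpy as np
s=r.sense();print({k:np.round(v,3).tolist() for k,v in s.items()})
c=r.capture("wrist");np.savez("w1.npz",**c);cv2.imwrite("pics/w1.png",c["pixels"][:,:,::-1]);print(c["K"].tolist(),c["world_from_camera"].round(4).tolist())
E
```

```text
time_s: 0.9
tcp_pos: [0.5425, 0.2619, 0.2222]
ee_rot: [[0.343, -0.939, -0.001], [-0.939, -0.343, -0.0], [0.0, 0.001, -1.0]]
wrist_force: [-0.0, 1.7, 0.6]
gripper_width: 1.001
gripper_force: 0.0
time_s: 1.1
tcp_pos: [0.5421, 0.2624, 0.2218]
ee_rot: [[0.343, -0.939, -0.001], [-0.939, -0.343, -0.001], [0.0, 0.001, -1.0]]
wrist_force: [-0.2, -0.7, 1.1]
gripper_width: 0.998
gripper_force: 0.0
{'time_s': 1.1, 'joints': [41.205, 19.903, -2.902, -0.024, -67.275, -21.109], 'joint_velocities': [2.545, -0.551, -0.238, -0.069, 0.114, -0.122], 'effort': [-1.088, -36.898, 18.69, 4.264, -0.0, 0.008], 'tcp_pos': [0.542, 0.262, 0.222], 'ee_rot': [[0.343, -0.939, -0.001], [-0.939, -0.343, -0.001], [0.0, 0.001, -1.0]], 'wrist_force': [-0.22, -0.663, 1.091], 'moment': [0.079, -0.059, -0.022], 'gripper_force': 0.0, 'gripper_width': 0.998}
[[417.1565828984614, 0.0, 315.279372990323], [0.0, 417.1565828984614, 236.9852834066766], [0.0, 0.0, 1.0]] [[-0.9392, 0.3299, 0.0952, 0.5676], [-0.3433, -0.904, -0.2547, 0.1921], [0.0021, -0.2719, 0.9623, 0.3843], [0.0, 0.0, 0.0, 1.0]]
```

View pics/w1.png

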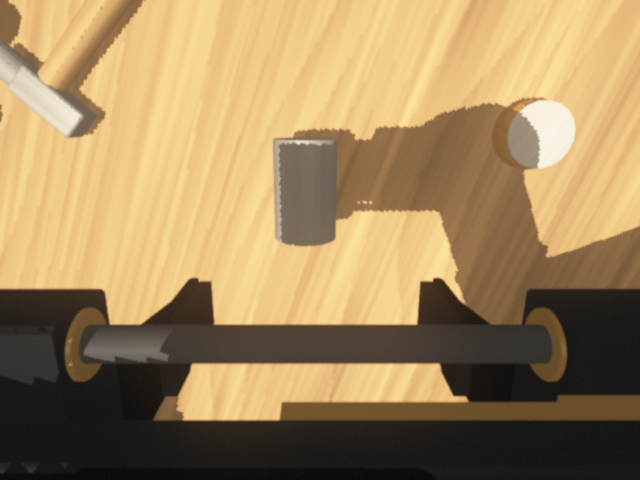

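The wrist view shows the beaker parallel to image rows 138–244, columns 274–337, with its mouth downward in the image, so the tool is aligned with its axis. The tin is at (540,134).

```bash
cat >> h.py <<'E'
def cyl(B):
    B=B[np.isfinite(B).all(1)];c=np.median(B,0)
    def f(p):
        a=np.deg2rad(p[2]);return np.hypot((B[:,:2]-c[:2])@[-np.sin(a),np.cos(a)]-p[0],B[:,2]-p[1])-.025
    s=least_squares(f,[0,.052,110],loss="soft_l1",f_scale=.002).x
    a=np.deg2rad(s[2]);ax=np.array([np.cos(a),np.sin(a)]);o=c[:2]+np.array([-ax[1],ax[0]])*s[0]
    t=np.percentile((B[:,:2]-o)@ax,[.3,99.7])
    return s,np.round([o+ax*t[0],o+ax*t[1],o+ax*t.mean()],4),t[1]-t[0],np.median(abs(f(s)))
E
python3 - <<'E'
from h import *
c=dict(np.load("w1.npz"));P=cloud(c);v,u=np.mgrid[:480,:640]
m=(u>265)&(u<348)&(v>128)&(v<255)&(P[...,2]>.05)
print(cyl(P[m]),P[m][:,2].max())
print("table",np.nanmedian(P[260:300,230:400,2]))
# contour check: silhouette corners via ray at axis height
for q in((274,139),(337,139),(275,240),(337,240)):print(ray(c,q,.052).round(4))
c=dict(np.load("side0.npz"));P=cloud(c)
m=(u>225)&(u<270)&(v>198)&(v<235)&(P[...,2]>.05)&(P[...,2]<.09)&(P[...,0]<.62)
print("side",cyl(P[m]))
E
```

```text
(array([-6.60782689e-04,  5.19219877e-02,  1.09948905e+02]), array([[0.5699, 0.2077],
       [0.5428, 0.2825],
       [0.5563, 0.2451]]), np.float64(0.07955856891132912), np.float64(0.00036610276023205796)) 0.07949436647778096
table 0.00019155627487696392
[0.592  0.2169 0.052 ]
[0.546  0.2001 0.052 ]
[0.5652 0.294  0.052 ]
[0.5169 0.2764 0.052 ]
side (array([-1.45760009e-02,  5.10875775e-02,  1.10258390e+02]), array([[0.5709, 0.2061],
       [0.5424, 0.2832],
       [0.5566, 0.2446]]), np.float64(0.08218906048894513), np.float64(0.0011092953694068729))
```

```bash
cat >> h.py <<'E'
from scipy.spatial.transform import Rotation as Ro
def rel(s,p,R):
    Rc=np.array(s["ee_rot"]);return (Rc.T@(np.array(p)-s["tcp_pos"])).round(4),Ro.from_matrix(Rc.T@R).as_rotvec(degrees=True).round(2)
def Rzy(z,y):
    y=y/np.linalg.norm(y);z=z-y*(z@y);z/=np.linalg.norm(z);return np.stack([np.cross(y,z),y,z],1)
E
python3 - <<'E'
from h import *
from station import r
s=r.sense();th=np.deg2rad(110);a=np.array([np.cos(th),np.sin(th),0]);n=np.array([np.sin(th),-np.cos(th),0])
b=np.array([.5699,.2077,.052]);G=b+.033*a
ph=np.deg2rad(50);d=np.cos(ph)*a-np.sin(ph)*np.array([0,0,1])
R=Rzy(d,-n)
print(G,(G+.019*d).round(4));print(rel(s,G-.081*d,R))
E
```

```text
[0.55861334 0.23870986 0.052     ] [0.5544 0.2502 0.0374]
(array([ 0.0811, -0.0075,  0.1079]), array([  0.13, -40.  ,   0.16]))
```

```bash
python3 steer.py '[[1,0.03,-0.002,0,0,-8,0],[1,0.06,-0.004,0.02,0,-16,0],[1,0.081,-0.0075,0.04,0,-24,0],[1,0.081,-0.0075,0.06,0,-32,0],[1,0.081,-0.0075,0.085,0,-40,0],[1,0.081,-0.0075,0.108,0,-40,0],[1,0.081,-0.0075,0.108,0,-40,0],[1,0.081,-0.0075,0.108,0,-40,0]]'
python3 - <<'E'
from h import *
from station import r
s=r.sense();th=np.deg2rad(110);a=np.array([np.cos(th),np.sin(th),0]);n=np.array([np.sin(th),-np.cos(th),0])
b=np.array([.5699,.2077,.052]);G=b+.033*a
ph=np.deg2rad(50);d=np.cos(ph)*a-np.sin(ph)*np.array([0,0,1])
R=Rzy(d,-n)
print(s["joints"]);print(rel(s,G+.019*d,R))
c=r.capture("wrist");cv2.imwrite("pics/w2.png",c["pixels"][:,:,::-1])
P=cloud(c);m=(P[...,2]>.055)&(P[...,2]<.085)&(np.hypot(P[...,0]-.556,P[...,1]-.245)<.055)
print(m.sum(),cyl(P[m]))
E
```

```text
time_s: 1.95
tcp_pos: [0.5764, 0.1915, 0.1148]
ee_rot: [[0.267, -0.937, -0.224], [-0.718, -0.348, 0.602], [-0.642, 0.0, -0.766]]
wrist_force: [0.6, 0.7, 1.1]
gripper_width: 0.998
gripper_force: 0.0
[ 11.3894573   32.81027757   5.70054703 -41.06624806 -74.94880955
  24.42222342]
(array([0.0017, 0.0001, 0.0995]), array([ 0.26, -0.03,  0.29]))
7148 (array([-2.15688863e-03,  5.09266885e-02,  1.10008819e+02]), array([[0.5705, 0.2068],
       [0.5431, 0.2821],
       [0.5568, 0.2444]]), np.float64(0.080150685145225), np.float64(0.0009112907591134409))
```

View pics/w2.png

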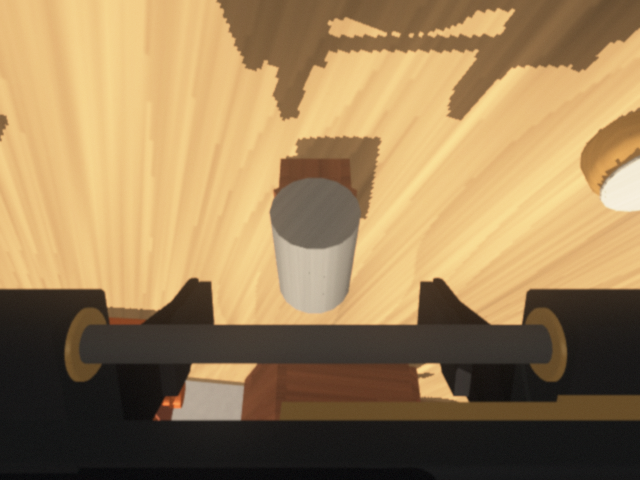

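The wrist view shows the closed base as an ellipse at (315,212), and the beaker body sits centred between the fingers. The positions from both wrist views agree within 1 mm, so I advance and grip.

```bash
python3 steer.py '[[1,0.0017,0,0.03,0,0,0],[1,0.0017,0,0.06,0,0,0],[1,0.0017,0,0.085,0,0,0],[1,0.0017,0,0.0995,0,0,0],[1,0.0017,0,0.0995,0,0,0],[0,0.0017,0,0.0995,0,0,0],[0,0.0017,0,0.0995,0,0,0],[0,0.0017,0,0.0995,0,0,0]]'
python3 steer.py '[[0,0,0,0,0,0,0],[0,0,0,0,0,0,0],[0,0,0,0,0,0,0],[0,0,0,0,0,0,0],[0,0,0,0,0,0,0]]'
```

```text
time_s: 2.8
tcp_pos: [0.556, 0.2487, 0.0384]
ee_rot: [[0.266, -0.938, -0.22], [-0.719, -0.345, 0.604], [-0.642, -0.002, -0.766]]
wrist_force: [1.0, -0.5, 0.3]
gripper_width: 0.808
gripper_force: 0.0
time_s: 3.3
tcp_pos: [0.5557, 0.249, 0.0374]
ee_rot: [[0.266, -0.938, -0.221], [-0.719, -0.346, 0.603], [-0.642, -0.001, -0.766]]
wrist_force: [1.8, -1.2, 2.0]
gripper_width: 0.568
gripper_force: 30.0
```

```bash
python3 steer.py '[[0,-0.013,0,-0.015,0,0,0],[0,-0.032,0,-0.038,0,0,0],[0,-0.058,0,-0.069,0,0,0],[0,-0.083,0,-0.1,0,0,0],[0,-0.109,0,-0.13,0,0,0],[0,-0.135,0,-0.161,0,0,0],[0,-0.154,0,-0.184,0,0,0],[0,-0.16,0,-0.191,0,0,0]]'
python3 - <<'E'
from h import *
from station import r
s=r.sense();print(s["joints"],s["moment"])
R=np.array(s["ee_rot"])
print(rel(s,np.array([.51,.05,.32]),R))
E
```

```text
time_s: 4.1
tcp_pos: [0.5555, 0.2489, 0.2916]
ee_rot: [[0.271, -0.938, -0.217], [-0.718, -0.347, 0.604], [-0.642, -0.008, -0.767]]
wrist_force: [0.4, -0.1, -2.6]
gripper_width: 0.57
gripper_force: 30.0
[ 17.15051216  21.72481364  13.96090984 -40.00564689 -85.72554825
   7.6719414 ] [-1.51275767 -0.65382421 -0.05402679]
(array([ 0.1122,  0.1114, -0.1321]), array([0., 0., 0.]))
```

```bash
python3 steer.py '[[0,0.01,0.01,-0.015,0,8,0],[0,0.03,0.025,-0.035,0,16,0],[0,0.05,0.04,-0.056,0,24,0],[0,0.07,0.056,-0.078,0,32,0],[0,0.09,0.072,-0.1,0,40,0],[0,0.11,0.088,-0.122,0,48,0],[0,0.13,0.105,-0.144,0,56,0],[0,0.15,0.12,-0.166,0,64,0]]'
python3 - <<'E'
from h import *
from station import r
s=r.sense();print(s["joints"])
E
```

```text
time_s: 4.9
tcp_pos: [0.5179, -0.0015, 0.3167]
ee_rot: [[0.317, -0.938, 0.141], [-0.855, -0.347, -0.386], [0.411, 0.002, -0.912]]
wrist_force: [-0.2, -0.7, -1.9]
gripper_width: 0.572
gripper_force: 30.0
[ 31.0059146    5.97718939 -20.44995164  25.37893512 -70.37595639
 -20.79335868]
```

```bash
python3 steer.py '[[0,0.03,0.011,0.013,0,0,0],[0,0.06,0.023,0.026,0,0,0],[0,0.0855,0.0347,0.0386,0,0,0],[0,0.0855,0.0347,0.0386,0,0,0],[0,0.0855,0.0347,0.0386,0,0,0],[0,0.0855,0.0347,0.0386,0,0,0]]'
cat >> h.py <<'E'
def disk(P,c,xy,lo,hi,R=.03,h=None):
    m=((P[...,2]>lo)&(P[...,2]<hi)&(np.hypot(P[...,0]-xy[0],P[...,1]-xy[1])<R)).astype(np.uint8)
    k=max(cv2.findContours(m,cv2.RETR_EXTERNAL,cv2.CHAIN_APPROX_NONE)[0],key=cv2.contourArea)[:,0]
    hz=np.nanmedian(P[...,2][m>0]);q=np.array([ray(c,p,h or hz)[:2] for p in k]);return m.sum(),round(float(hz),4),circ(q).round(4)
E
python3 - <<'E'
from h import *
from station import r
s=r.sense();print(s["joints"])
c=r.capture("wrist");np.savez("w3.npz",**c);cv2.imwrite("pics/w3.png",c["pixels"][:,:,::-1])
P=cloud(c);print(c["world_from_camera"].round(3).tolist())
print(disk(P,c,(.525,-.248),.066,.075),disk(P,c,(.524,-.251),.012,.018,.05))
for n in("top","side"):
    c=dict(np.load(n+"0.npz"));P=cloud(c);print(n,disk(P,c,(.525,-.248),.066,.075),disk(P,c,(.524,-.251),.0115,.0175,.05))
E
```

```text
time_s: 5.5
tcp_pos: [0.5188, -0.1001, 0.316]
ee_rot: [[0.317, -0.938, 0.14], [-0.857, -0.346, -0.382], [0.406, 0.001, -0.914]]
wrist_force: [0.0, 0.0, -1.8]
gripper_width: 0.573
gripper_force: 30.0
[ 19.48316227   4.67172604 -22.30160808  26.57033027 -65.27304711
 -10.96790252]
[[-0.938, 0.343, -0.048, 0.519], [-0.346, -0.929, 0.134, -0.102], [0.002, 0.142, 0.99, 0.495], [0.0, 0.0, 0.0, 1.0]]
(np.uint64(1216), 0.0694, array([ 0.5246, -0.2486,  0.0207])) (np.uint64(2087), 0.0144, array([ 0.5226, -0.2531,  0.041 ]))
top (np.uint64(489), 0.0698, array([ 0.5264, -0.2469,  0.0205])) (np.uint64(955), 0.0146, array([ 0.5245, -0.2515,  0.0409]))
side (np.uint64(612), 0.0685, array([ 0.524 , -0.249 ,  0.0211])) (np.uint64(1514), 0.0136, array([ 0.5215, -0.2542,  0.04  ]))
```

View pics/w3.png

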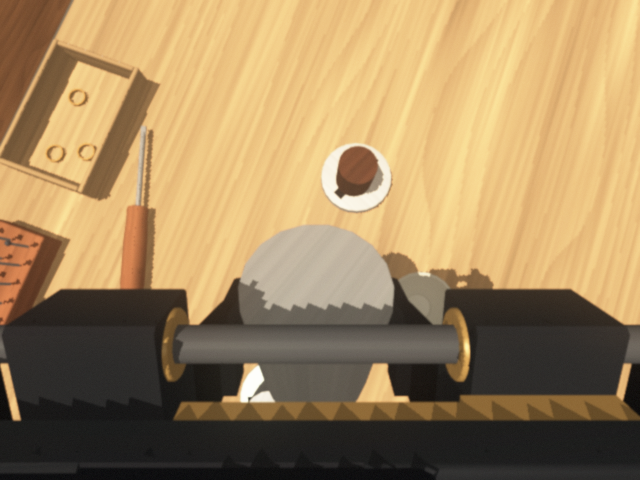

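The wrist view shows the bare post with its peg top at about (357,170) and foot at (356,177). The held beaker's base disc is at (317,265), between the pads. Wrist and side agree on the peg at (0.5246, -0.2486), and it stands 4.9 mm off the foot's centre. Next I measure the beaker in the hand with the same camera.

```bash
python3 - <<'E'
from h import *
from station import r
s=r.sense();R=np.array(s["ee_rot"]);t=np.array(s["tcp_pos"])
c=dict(np.load("w3.npz"));P=(cloud(c)-t)@R   # tool frame
at=np.array([-.766,0,.643]);bt=np.array([0,0,-.019])-.033*at
D=P-bt;h=D@at;m=(abs(h)<.006)&(np.linalg.norm(D,axis=-1)<.032)
Q=P[m];
for _ in range(4):
    o=Q.mean(0);nn=np.linalg.svd(Q-o,full_matrices=False)[2][2];nn*=np.sign(nn@at);Q=Q[abs((Q-o)@nn)<.0012]
print(m.sum(),len(Q),"normal",nn.round(4),"nominal",at,"angle",np.degrees(np.arccos(nn@at)).round(2),"plane offset",((o-bt)@at).round(4))
# rim outline of the base disc
k=max(cv2.findContours(m.astype(np.uint8),0,1)[0],key=cv2.contourArea)[:,0]
K,T=c["K"],c["world_from_camera"]
pts=[]
o3=o
for u,v in k:
    if v>285:continue
    d=R.T@T[:3,:3]@np.array([(u-K[0,2])/K[0,0],-(v-K[1,2])/K[1,1],-1]);q=R.T@(T[:3,3]-t)
    pts.append(q+d*((o-q)@nn)/(d@nn))
pts=np.array(pts);e1=np.array([0,1,0]);e1=e1-nn*(e1@nn);e1/=np.linalg.norm(e1);e2=np.cross(nn,e1)
xy=np.stack([(pts-o)@e1,(pts-o)@e2],1)
f=lambda p:np.hypot(*(xy-p[:2]).T)-p[2]
for x in (circ(xy),[*least_squares(lambda p:f([*p,.025]),[0,0],loss="soft_l1",f_scale=.001).x,.025]):
    ctr=o+e1*x[0]+e2*x[1];print(len(xy),"r",np.round(x[2],4),"base centre tool",ctr.round(4),"nominal",bt.round(4),"world",(R@ctr+t).round(4))
E
```

```text
13292 12671 normal [-0.7656 -0.0034  0.6433] nominal [-0.766  0.     0.643] angle nan plane offset 0.0019
194 r 0.0244 base centre tool [ 0.0239  0.0009 -0.0389] nominal [ 0.0253  0.     -0.0402] world [ 0.5203 -0.1059  0.3614]
194 r 0.025 base centre tool [ 0.0235  0.0009 -0.0395] nominal [ 0.0253  0.     -0.0402] world [ 0.52   -0.1053  0.3617]<stdin>:10: RuntimeWarning: invalid value encountered in arccos
```

```bash
cat >> h.py <<'E'
AT=np.array([-.766,-.0017,.643]);AT/=np.linalg.norm(AT);BT=np.array([.0243,.0005,-.0395])
def target(s,bx,by,bz,yaw=None):
    y=np.array(s["ee_rot"])[:,1].copy()
    if yaw is not None:y=np.array([np.cos(np.deg2rad(yaw)),np.sin(np.deg2rad(yaw)),0])
    y[2]=0;y/=np.linalg.norm(y);w=np.array([0,0,-1.])
    # tool frame basis (AT, ey, .) -> world (w, y, .)
    ey=np.array([0,1,0])-AT*AT[1];ey/=np.linalg.norm(ey)
    A=np.stack([AT,ey,np.cross(AT,ey)],1);B=np.stack([w,y,np.cross(w,y)],1);R=B@A.T
    return np.array([bx,by,bz])-R@BT,R
E
python3 - <<'E'
from h import *
from station import r
s=r.sense();p,R=target(s,.5246,-.2486,.21);print(p,R.round(3),rel(s,p,R))
E
```

```text
[ 0.53007099 -0.26217584  0.16599142] [[ 0.224 -0.938  0.265]
 [-0.603 -0.347 -0.719]
 [ 0.766  0.002 -0.643]] (array([0.0815, 0.0457, 0.2007]), array([-3.000e-02,  2.601e+01, -2.000e-02]))
```

```bash
python3 steer.py '[[0,0.02,0.011,0.02,0,6,0],[0,0.04,0.022,0.05,0,12,0],[0,0.06,0.034,0.085,0,18,0],[0,0.075,0.042,0.12,0,24,0],[0,0.0815,0.0457,0.155,0,26,0],[0,0.0815,0.0457,0.185,0,26,0],[0,0.0815,0.0457,0.2007,0,26,0],[0,0.0815,0.0457,0.2007,0,26,0]]'
python3 steer.py '[[0,0,0,0,0,0,0],[0,0,0,0,0,0,0],[0,0,0,0,0,0,0]]'
python3 - <<'E'
from h import *
from station import r
s=r.sense();print(s["joints"],s["wrist_force"]);p,R=target(s,.5246,-.2486,.21);print(rel(s,p,R))
print("base now",(np.array(s["ee_rot"])@BT+s["tcp_pos"]).round(4))
ims=[]
for n in("top","side"):
    c=r.capture(n);np.savez(n+"1.npz",**c);P=cloud(c);ims.append(c["pixels"][150:390,250:570] if n=="top" else c["pixels"][200:440,220:540])
    m=(abs(P[...,2]-.21)<.006)&(np.hypot(P[...,0]-.5246,P[...,1]+.2486)<.03)
    print(n,m.sum(),disk(P,c,(.5246,-.2486),.204,.216))
    # peg again, and the wall of the held beaker
    m=(P[...,2]>.135)&(P[...,2]<.2)&(np.hypot(P[...,0]-.5246,P[...,1]+.2486)<.03);Q=P[m];print("wall",m.sum())
    if m.sum()>100:
        f=lambda p:np.hypot(Q[:,0]-p[0]-p[2]*(Q[:,2]-.17),Q[:,1]-p[1]-p[3]*(Q[:,2]-.17))-.025
        x=least_squares(f,[.5246,-.2486,0,0],loss="soft_l1",f_scale=.001).x;print("axis",x[:2].round(4),"tilt deg",np.degrees(x[2:]).round(2))
    print("peg",disk(P,c,(.525,-.248),.066,.075))
cv2.imwrite("pics/c1.png",np.hstack(ims)[:,:,::-1])
E
```

```text
time_s: 6.35
tcp_pos: [0.529, -0.2633, 0.1629]
ee_rot: [[0.227, -0.938, 0.26], [-0.605, -0.346, -0.718], [0.763, 0.006, -0.646]]
wrist_force: [-0.1, -0.2, -2.5]
gripper_width: 0.572
gripper_force: 30.0
time_s: 6.65
tcp_pos: [0.5314, -0.2617, 0.1682]
ee_rot: [[0.221, -0.938, 0.269], [-0.602, -0.348, -0.718], [0.767, -0.003, -0.642]]
wrist_force: [-1.2, 0.2, -1.1]
gripper_width: 0.568
gripper_force: 30.0
[ -9.10314967  15.84512151 -53.47555749 100.84940629 -42.76837761
 -63.32282222] [-1.21379895  0.19096675 -1.14849969]
(array([-0.0017,  0.0014,  0.0014]), array([-0.16, -0.09, -0.2 ]))
base now [ 0.5257 -0.2481  0.2122]
top 868 (np.uint64(868), 0.2119, array([ 0.5279, -0.2485,  0.0233]))
wall 208
axis [ 0.5271 -0.2481] tilt deg [-3.74 -0.37]
peg (np.uint64(3), 0.07, array([ 0.5461, -0.2432,  0.0012]))
side 955 (np.uint64(955), 0.2103, array([ 0.5221, -0.2518,  0.0276]))
wall 1441
axis [ 0.5258 -0.2478] tilt deg [-1.02 -0.09]
peg (np.uint64(609), 0.0686, array([ 0.5242, -0.2489,  0.021 ]))
```

View pics/c1.png

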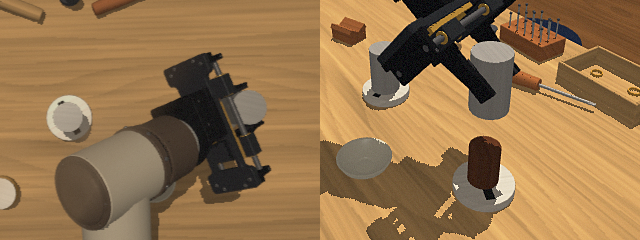

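Side crop: the beaker hangs upright (490,80) above the peg (485,160), and its measured axis agrees with the hand computation within 0.3 mm. I lower to just above the peg and check joint 4.

```bash
python3 steer.py '[[0,0,0,0,0,0,0],[0,0,0,0,0,0,0],[0,0,0,0,0,0,0]]'
python3 - <<'E'
from h import *
from station import r
s=r.sense();print(np.round(s["joints"],1));p,R=target(s,.5246,-.2486,.175);print(rel(s,p,R));print("base now",(np.array(s["ee_rot"])@BT+s["tcp_pos"]).round(4))
E
```

```text
time_s: 7.05
tcp_pos: [0.5303, -0.2626, 0.1666]
ee_rot: [[0.222, -0.938, 0.265], [-0.603, -0.346, -0.719], [0.766, -0.0, -0.643]]
wrist_force: [-0.5, -0.9, -1.6]
gripper_width: 0.572
gripper_force: 30.0
[ -9.2  16.  -53.6 100.9 -42.8 -63.4]
(array([-0.0276,  0.0001,  0.0225]), array([-0.07, -0.02, -0.09]))
base now [ 0.5247 -0.2491  0.2106]
```

```bash
python3 steer.py '[[0,-0.007,0,0.0055,0,0,0],[0,-0.014,0,0.011,0,0,0],[0,-0.021,0,0.017,0,0,0],[0,-0.0276,0,0.0225,0,0,0],[0,-0.0276,0,0.0225,0,0,0],[0,-0.0276,0,0.0225,0,0,0],[0,-0.0276,0,0.0225,0,0,0],[0,-0.0276,0,0.0225,0,0,0]]'
python3 steer.py '[[0,0,0,0,0,0,0],[0,0,0,0,0,0,0],[0,0,0,0,0,0,0]]'
python3 - <<'E'
from h import *
from station import r
c=r.capture("side");P=cloud(c);m=(P[...,2]>.1)&(P[...,2]<.165)&(np.hypot(P[...,0]-.5246,P[...,1]+.2486)<.03);Q=P[m]
f=lambda p:np.hypot(Q[:,0]-p[0],Q[:,1]-p[1])-.025
print("axis",least_squares(f,[.5246,-.2486],loss="soft_l1",f_scale=.001).x.round(4));print("peg",disk(P,c,(.525,-.248),.066,.0725))
s=r.sense();print(np.round(s["joints"],1),s["wrist_force"]);p,R=target(s,.5246,-.2486,.155);print(rel(s,p,R));print("base now",(np.array(s["ee_rot"])@BT+s["tcp_pos"]).round(4))
E
```

```text
time_s: 7.85
tcp_pos: [0.5303, -0.2623, 0.1314]
ee_rot: [[0.222, -0.938, 0.266], [-0.603, -0.346, -0.719], [0.766, -0.001, -0.642]]
wrist_force: [0.5, 0.2, -2.6]
gripper_width: 0.569
gripper_force: 30.0
time_s: 8.15
tcp_pos: [0.5301, -0.2623, 0.131]
ee_rot: [[0.222, -0.938, 0.265], [-0.603, -0.346, -0.719], [0.766, -0.0, -0.643]]
wrist_force: [0.1, -0.5, -1.8]
gripper_width: 0.567
gripper_force: 30.0
axis [ 0.5248 -0.2483]
peg (np.uint64(445), 0.0684, array([ 0.5213, -0.2523,  0.018 ]))
[-11.8  19.5 -54.9 108.6 -43.2 -70.5] [ 0.15272403 -0.18846066 -2.48302757]
(array([-0.0154,  0.    ,  0.0128]), array([-0.07, -0.02, -0.08]))
base now [ 0.5245 -0.2487  0.175 ]
```

Joint 4 would reach its limit on the way down, so I yaw the tool about the beaker's axis first.

```bash
python3 - <<'E'
from h import *
from station import r
s=r.sense()
for y in (180.2,160.2,140.2):
    p,R=target(s,.5246,-.2486,.18,y);print(y,rel(s,p,R))
E
```

```text
180.2 (array([ 0.0033,  0.005 , -0.0038]), array([-15.42,  -0.03,  12.81]))
160.2 (array([ 0.0018,  0.0095, -0.0057]), array([-30.74,  -0.05,  25.66]))
140.2 (array([-0.0007,  0.0129, -0.0086]), array([-46.06,  -0.06,  38.52]))
```

```bash
python3 steer.py '[[0,0.004,0.001,-0.004,-5,0,4.2],[0,0.0038,0.0025,-0.0038,-10,0,8.4],[0,0.0033,0.005,-0.0038,-15.4,0,12.8],[0,0.003,0.006,-0.0045,-20.5,0,17.1],[0,0.0025,0.008,-0.005,-25.6,0,21.4],[0,0.0018,0.0095,-0.0057,-30.7,0,25.7],[0,0.0018,0.0095,-0.0057,-30.7,0,25.7],[0,0.0018,0.0095,-0.0057,-30.7,0,25.7]]'
python3 steer.py '[[0,0,0,0,0,0,0],[0,0,0,0,0,0,0],[0,0,0,0,0,0,0]]'
python3 - <<'E'
from h import *
from station import r
s=r.sense();print(np.round(s["joints"],1),s["wrist_force"]);p,R=target(s,.5246,-.2486,.155,160.2);print(rel(s,p,R));print("base now",(np.array(s["ee_rot"])@BT+s["tcp_pos"]).round(4))
E
```

```text
time_s: 9.0
tcp_pos: [0.5201, -0.2626, 0.1355]
ee_rot: [[-0.215, -0.942, -0.259], [-0.605, 0.337, -0.721], [0.766, 0.001, -0.642]]
wrist_force: [-0.7, 0.2, -1.5]
gripper_width: 0.571
gripper_force: 30.0
time_s: 9.3
tcp_pos: [0.5193, -0.2629, 0.1362]
ee_rot: [[-0.217, -0.941, -0.26], [-0.605, 0.338, -0.721], [0.766, 0.001, -0.642]]
wrist_force: [0.2, 0.3, -1.9]
gripper_width: 0.569
gripper_force: 30.0
[  6.   30.4 -31.5  49.1 -65.9 -62.2] [ 0.2169284   0.29354001 -1.92279516]
(array([-0.0197, -0.0006,  0.0157]), array([-0.04, -0.03, -0.03]))
base now [ 0.5238 -0.249   0.1802]
```

```bash
python3 steer.py '[[0,-0.005,-0.0003,0.004,0,0,0],[0,-0.01,-0.0006,0.008,0,0,0],[0,-0.015,-0.0006,0.012,0,0,0],[0,-0.0197,-0.0006,0.0157,0,0,0],[0,-0.0197,-0.0006,0.0157,0,0,0],[0,-0.0197,-0.0006,0.0157,0,0,0],[0,-0.0197,-0.0006,0.0157,0,0,0],[0,-0.0197,-0.0006,0.0157,0,0,0]]'
python3 - <<'E'
from h import *
from station import r
ims=[]
for n in("side","wrist"):
    c=r.capture(n);P=cloud(c)
    m=(P[...,2]>.085)&(P[...,2]<.145)&(np.hypot(P[...,0]-.5246,P[...,1]+.2486)<.03);Q=P[m];ims.append(c["pixels"][240:480,240:560] if n=="side" else c["pixels"][::2,::2])
    if len(Q)>200:
        f=lambda p:np.hypot(Q[:,0]-p[0]-p[2]*(Q[:,2]-.11),Q[:,1]-p[1]-p[3]*(Q[:,2]-.11))-.025
        x=least_squares(f,[.5246,-.2486,0,0],loss="soft_l1",f_scale=.001).x;print(n,len(Q),"axis",x[:2].round(4),np.degrees(x[2:]).round(2))
    # foot & peg wall below
    m=(P[...,2]>.025)&(P[...,2]<.06)&(np.hypot(P[...,0]-.5246,P[...,1]+.2486)<.026);Q=P[m]
    if len(Q)>100:
        g=lambda p:np.hypot(Q[:,0]-p[0],Q[:,1]-p[1])-.021
        print("peg wall",len(Q),least_squares(g,[.5246,-.2486],loss="soft_l1",f_scale=.001).x.round(4))
cv2.imwrite("pics/c2.png",np.hstack(ims)[:,:,::-1])
s=r.sense();print(np.round(s["joints"],1),s["wrist_force"],s["moment"]);print("base now",(np.array(s["ee_rot"])@BT+s["tcp_pos"]).round(4))
E
```

```text
time_s: 10.1
tcp_pos: [0.521, -0.2621, 0.1109]
ee_rot: [[-0.217, -0.941, -0.26], [-0.605, 0.339, -0.721], [0.766, 0.0, -0.643]]
wrist_force: [0.5, -0.2, -2.1]
gripper_width: 0.569
gripper_force: 30.0
side 1659 axis [ 0.5259 -0.2481] [-0.8  0.3]
peg wall 643 [ 0.525  -0.2478]
wrist 3774 axis [ 0.5252 -0.2491] [-1.17  0.66]
[  5.8  32.4 -32.5  50.3 -63.8 -64.7] [-0.24342884 -0.73664322 -1.83810764] [ 1.95977866 -0.70812857 -0.00813559]
base now [ 0.5254 -0.2482  0.1549]
```

View pics/c2.png

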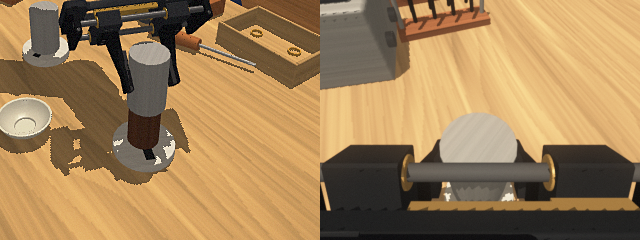

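Side crop: the beaker rim sits just above the peg top (145,105), with the wood in line below it. The beaker is about 0.9 mm too far in +x, which I correct, then insert slowly while watching the force.

```bash
python3 steer.py '[[0,0.0004,0.0006,0.0004,0,0,0],[0,0.0004,0.0006,0.0004,0,0,0],[0,-0.0015,0.0006,0.002,0,0,0],[0,-0.003,0.0006,0.0033,0,0,0],[0,-0.005,0.0006,0.005,0,0,0],[0,-0.0073,0.0006,0.0068,0,0,0],[0,-0.0073,0.0006,0.0068,0,0,0],[0,-0.0073,0.0006,0.0068,0,0,0]]'
python3 - <<'E'
from h import *
from station import r
s=r.sense();print(s["wrist_force"],s["moment"]);print("base now",(np.array(s["ee_rot"])@BT+s["tcp_pos"]).round(4))
E
```

```text
time_s: 11.0
tcp_pos: [0.52, -0.2625, 0.1006]
ee_rot: [[-0.217, -0.941, -0.26], [-0.605, 0.339, -0.721], [0.766, 0.001, -0.642]]
wrist_force: [-0.5, -0.6, -2.8]
gripper_width: 0.573
gripper_force: 30.0
[-0.4748942  -0.56484027 -2.82127841] [ 1.93303535 -0.76640129 -0.02403668]
base now [ 0.5245 -0.2485  0.1446]
```

```bash
python3 steer.py '[[0,-0.0015,0,0.0013,0,0,0],[0,-0.003,0,0.0026,0,0,0],[0,-0.0046,0,0.0039,0,0,0],[0,-0.0061,0,0.0051,0,0,0],[0,-0.0077,0,0.0064,0,0,0],[0,-0.0077,0,0.0064,0,0,0],[0,-0.0077,0,0.0064,0,0,0]]'
python3 - <<'E'
from h import *
from station import r
s=r.sense();print(s["moment"]);print("base now",(np.array(s["ee_rot"])@BT+s["tcp_pos"]).round(4))
E
```

```text
time_s: 11.7
tcp_pos: [0.5201, -0.2624, 0.0907]
ee_rot: [[-0.217, -0.941, -0.26], [-0.605, 0.339, -0.721], [0.766, 0.001, -0.642]]
wrist_force: [0.2, -0.5, -1.6]
gripper_width: 0.572
gripper_force: 30.0
[ 1.96433097 -0.76753583 -0.01396545]
base now [ 0.5246 -0.2485  0.1347]
```

```bash
python3 steer.py '[[0,-0.0023,0,0.0019,0,0,0],[0,-0.0046,0,0.0039,0,0,0],[0,-0.0069,0,0.0058,0,0,0],[0,-0.0092,0,0.0077,0,0,0],[0,-0.0115,0,0.0097,0,0,0],[0,-0.0138,0,0.0116,0,0,0],[0,-0.0138,0,0.0116,0,0,0]]'
python3 - <<'E'
from h import *
from station import r
s=r.sense();print(s["moment"],np.round(s["joints"],1));print("base now",(np.array(s["ee_rot"])@BT+s["tcp_pos"]).round(4))
E
```

```text
time_s: 12.4
tcp_pos: [0.5198, -0.2625, 0.0722]
ee_rot: [[-0.216, -0.941, -0.261], [-0.605, 0.339, -0.721], [0.766, 0.002, -0.642]]
wrist_force: [-0.5, -0.4, -1.9]
gripper_width: 0.573
gripper_force: 30.0
[ 1.93731718 -0.73716078  0.03207442] [  5.3  35.5 -34.2  52.7 -60.7 -68.8]
base now [ 0.5244 -0.2485  0.1162]
```

```bash
python3 steer.py '[[0,-0.0023,0,0.0019,0,0,0],[0,-0.0046,0,0.0039,0,0,0],[0,-0.0069,0,0.0058,0,0,0],[0,-0.0092,0,0.0077,0,0,0],[0,-0.0115,0,0.0097,0,0,0],[0,-0.0129,0,0.0109,0,0,0],[0,-0.0129,0,0.0109,0,0,0]]'
python3 - <<'E'
from h import *
from station import r
s=r.sense();print("base now",(np.array(s["ee_rot"])@BT+s["tcp_pos"]).round(4))
E
```

```text
time_s: 13.1
tcp_pos: [0.5198, -0.2625, 0.0555]
ee_rot: [[-0.217, -0.941, -0.26], [-0.605, 0.339, -0.721], [0.766, 0.001, -0.642]]
wrist_force: [-0.1, 0.5, -2.1]
gripper_width: 0.567
gripper_force: 30.0
base now [ 0.5244 -0.2486  0.0995]
```

Now 1 mm steps until contact.

```bash
python3 steer.py '[[0,-0.0008,0,0.0006,0,0,0],[0,-0.0015,0,0.0013,0,0,0],[0,-0.0023,0,0.0019,0,0,0],[0,-0.0023,0,0.0019,0,0,0]]'
python3 steer.py '[[0,-0.0004,0,0.0003,0,0,0],[0,-0.0008,0,0.0006,0,0,0],[0,-0.0008,0,0.0006,0,0,0]]'
```

```text
time_s: 13.5
tcp_pos: [0.5199, -0.2625, 0.0528]
ee_rot: [[-0.217, -0.941, -0.26], [-0.605, 0.339, -0.721], [0.766, 0.001, -0.643]]
wrist_force: [0.2, -0.1, -1.6]
gripper_width: 0.568
gripper_force: 30.0
time_s: 13.8
tcp_pos: [0.52, -0.2624, 0.0518]
ee_rot: [[-0.217, -0.941, -0.26], [-0.605, 0.339, -0.721], [0.766, 0.001, -0.643]]
wrist_force: [0.5, -0.4, -2.1]
gripper_width: 0.568
gripper_force: 30.0
```

```bash
python3 steer.py '[[0,-0.0004,0,0.0003,0,0,0],[0,-0.0008,0,0.0006,0,0,0],[0,-0.0008,0,0.0006,0,0,0]]'
python3 steer.py '[[0,-0.0004,0,0.0003,0,0,0],[0,-0.0008,0,0.0006,0,0,0],[0,-0.0008,0,0.0006,0,0,0]]' | grep -E 'tcp|wrist'
```

```text
time_s: 14.1
tcp_pos: [0.5201, -0.2624, 0.0511]
ee_rot: [[-0.217, -0.941, -0.26], [-0.604, 0.339, -0.721], [0.767, 0.001, -0.642]]
wrist_force: [-0.8, 1.0, 0.6]
gripper_width: 0.569
gripper_force: 30.0
tcp_pos: [0.5201, -0.2625, 0.0511]
wrist_force: [-1.6, 3.5, 4.8]
```

```bash
python3 - <<'E'
from h import *
from station import r
for n in("side","top"):
    c=r.capture(n);P=cloud(c)
    for nm,xy in(("beaker",(.5246,-.2486)),("beaker2",(.515,.03))):
        m=(P[...,2]>.085)&(P[...,2]<.105)&(np.hypot(P[...,0]-xy[0],P[...,1]-xy[1])<.035);Q=P[m]
        if len(Q)<50: continue
        q=Q[np.abs(Q[:,2]-np.percentile(Q[:,2],70))<.003];A=np.c_[q[:,:2]-q[:,:2].mean(0),np.ones(len(q))];x=np.linalg.lstsq(A,q[:,2],rcond=None)[0]
        print(n,nm,len(q),q.mean(0).round(4),"tilt",np.degrees(x[:2]).round(2))
    if n=="side":cv2.imwrite("pics/c3.png",c["pixels"][200:440,240:560,::-1])
E
```

```text
side beaker 848 [ 0.5233 -0.2505  0.0935] tilt [0.55 0.47]
side beaker2 305 [0.5182 0.0159 0.0939] tilt [0.17 0.11]
top beaker 618 [ 0.5256 -0.2492  0.0951] tilt [0.21 0.19]
```

View pics/c3.png

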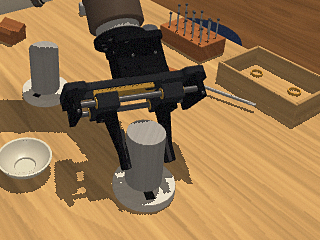

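The side crop shows the beaker seated on the foot (147,190). Its base is at 0.0935 m and level, matching the other beaker. I release and back out.

```bash
python3 steer.py '[[0.7,0,0,0,0,0,0],[0.8,0,0,0,0,0,0],[1,0,0,0,0,0,0],[1,0,0,0,0,0,0],[1,0,0,0,0,0,0],[1,0,0,0,0,0,0],[1,0,0,0,0,0,0],[1,0,0,0,0,0,0]]'
python3 steer.py '[[1,0,0,-0.02,0,0,0],[1,0,0,-0.05,0,0,0],[1,0,0,-0.08,0,0,0],[1,0,0,-0.11,0,0,0],[1,0,0,-0.14,0,0,0],[1,0,0,-0.15,0,0,0],[1,0,0,-0.15,0,0,0],[1,0,0,-0.15,0,0,0]]'
python3 - <<'E'
from h import *
from station import r
for n in("side","top"):
    c=r.capture(n);P=cloud(c);print(n,disk(P,c,(.5246,-.2486),.090,.099,.035))
cv2.imwrite("pics/c4.png",c["pixels"][:,:,::-1])
E
```

```text
time_s: 15.3
tcp_pos: [0.52, -0.2623, 0.0498]
ee_rot: [[-0.217, -0.941, -0.26], [-0.605, 0.339, -0.721], [0.766, 0.001, -0.643]]
wrist_force: [0.1, 0.5, -0.0]
gripper_width: 0.997
gripper_force: 0.0
time_s: 16.1
tcp_pos: [0.5579, -0.1548, 0.1454]
ee_rot: [[-0.216, -0.941, -0.262], [-0.604, 0.34, -0.721], [0.767, 0.003, -0.642]]
wrist_force: [-0.1, -0.3, -0.7]
gripper_width: 1.0
gripper_force: 0.0
side (np.uint64(871), 0.0936, array([ 0.5234, -0.2505,  0.0253]))
top (np.uint64(713), 0.0948, array([ 0.5264, -0.2474,  0.0243]))
```

View pics/c4.png

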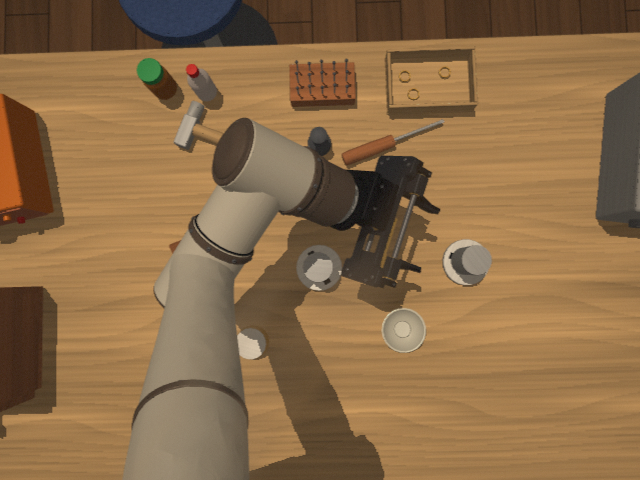

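The beaker stands on the post at (470,261). The other beaker, bowl, tin, punch and scraper are where they began, and the gripper is clear.

```bash
python3 steer.py '[[1,0,0,0,0,0,0],[1,0,0,0,0,0,0],[1,0,0,0,0,0,0]]'|grep wrist; python3 -c "
from station import r
print(r.finish_job())"
```

```text
wrist_force: [0.2, 0.9, 0.2]
the job is handed in; nothing more can be done
None
```

The beaker is mouth down over the bare post's peg with its rim on the foot, the gripper is clear, and the job was handed in at about 16 s; no verdict was printed.

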